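# Swap the brakes on two worktop trolleys

## Task

Two little wheeled trolleys stand on the worktop, each with a red brake lever at its side. First lock the trolley that carries the cream canister by pushing its raised lever fully down; then release the trolley that carries the spotted mug by flicking its lowered lever fully up. Leave the canister and the mug standing undisturbed on their trolleys, and let go of the levers.

Things in the scene. Friction and masses are not known exactly. Their poses are not given: they have to be found in the camera images.
- canister_brake_pedal (a point): Centre of the red pedal (26 mm wide, 34 along the lever, 12 thick) ending the brake lever of the canister's trolley. Axes turn with the lever: x level, along the hinge; -y outward along the lever; z square to the tread. The hinge is 58 mm from here along +y, 43 mm above the worktop. Down (locked): z vertical. Up (released): z tilted 0.785 rad, pedal 84 mm high. Starts 0.5 to 0.785 rad up.
- mug_brake_pedal (a point): The same point of the identical lever on the mug's trolley, same sizes and axes. It starts down (0 to 0.1 rad up): pedal about 43 mm above the worktop, nothing beneath or beside it. Both levers have stops at level and at 0.785 rad up, take about 2.5 N at the pedal to move and stay where they are left.
- canister: Cream canister with a wooden lid, 97 mm across, 130 high, loose on a trolley; origin mid-underside, z up. Each trolley (fixed in its place; which is on the left varies) is a wooden deck 130 x 150 mm, 48 mm high, with a low rail and castors; its red lever sticks out about 85 mm from the middle of its right side as the robot sees it.
- mug: Off-white mug with blue spots, 92 mm across (127 with the handle), 93 high, loose on the other trolley's deck; origin mid-underside, z up. A 0.3 m high microwave stands behind both trolleys: its front is 50 to 100 mm beyond the levers, so come over them from the robot's side.

How it is judged:
On the way, in this order (a step that is already met when the one before it is completed fails the run):
1. the canister trolley's lever is down (locked) (angle between canister_brake_pedal's own z axis and vertical below 0.17 rad), for 0.2 s.
2. then the mug trolley's lever is up (released) (angle between mug_brake_pedal's own z axis and vertical above 0.585 rad), for 0.2 s.
At the end, for the whole second after the job is handed in: The canister trolley's lever is down to within 0.17 rad (10 degrees) of level and the mug trolley's lever is up to within 0.2 rad (11 degrees) of its upper stop; canister and mug stand upright (within 0.2 rad) within 30 mm of where they started on their trolleys (angle between canister_brake_pedal's own z axis and vertical below 0.17 rad and angle between mug_brake_pedal's own z axis and vertical above 0.585 rad and distance of each of canister, mug from where it was at the start of the episode below 0.03 m and angle between each of canister, mug's own z axis and vertical below 0.2 rad); the robot touches nothing.
It fails at once if the canister is tipped (angle between canister's own z axis and vertical above 0.35 rad).
It fails at once if the mug is tipped (angle between mug's own z axis and vertical above 0.35 rad).
It also fails if it takes over 46 s, if anything falls off the work surface, if the arm or the gripper's body presses on something with over 40 N, if the wrist force passes 120 N, or if a joint passes its speed limit or range.

## Robot

A 7-joint arm with a two-finger parallel gripper is mounted at the origin on a cart in front of the work surface, level with it; the furniture and walls round the work are solid. World frame = base frame: x ahead of the robot, y to its left, z up, the work surface at z = 0. Lengths are in m, angles in rad, forces in N, time in s.
With the tool pointing down it reaches from about 0.4 to 0.85 m from the base axis. Payload 4.5 kg.
Tool frame: the origin (TCP) lies midway between the tips of the shut fingers; the grasp point (between the pads) lies 19 mm behind it; z points along the fingers, y is the line along which they close (so a half turn about z gives the same grasp; the last joint's range is limited). The gripper opens to 88 mm and grips with 3 to 60 N. Pads are 18 mm wide; open, the fingers measure 123 mm over their backs; the gripper's body (75 mm by 187 mm) begins 45 mm behind the grasp point.
Start: joints at [-1.128, 0.689, -0.195, 1.565, 0.157, 0.902, -0.215], TCP at [0.248, 0.574, 0.239] pointing down, gripper open.
Joint ranges: [-3.01, 3.01], [-0.46, 2.08], [-1.47, 1.51], [0.13, 2.56], [-1, 4.14], [0.04, 2.09], [-2.66, 2.66]. Speed limits (rad/s): [2.57, 2.57, 3.14, 3.14, 3.14, 3.14, 3.14].

## Interface

Orientations are given as a unit quaternion [x, y, z, w].
In Python, from plant import get_state, viewer, workorder gives the robot as it stands. The module is installed in compiled form; this text tells all that it offers.
- The arm moves only by the tool step_arm, never from a script. Its argument "motion" is a list of rows, each an object of numbers: "wx", "wy", "wz": the turn, a rotation vector about the tool's x, y, z each as a share of 180 degrees, from -1 to 1; "dx", "dy", "dz": the shift along the tool's x, y, z each as a share of 8 cm, from -1 to 1; "claw": the finger opening in mm, from 0 to 88.1. A call has 1 to 8 rows; each row is the pose to reach, as a shift and turn from the pose commanded when the call began, along the tool's axes at that moment, turning the shorter way round; what a row does not reach only later rows make up. A row lasts 1/10 s, in which the tool goes at most 50 mm and 8.59 degrees, less where a joint would pass 70% of its speed; a pose out of reach is approached as far as the arm can. A call with a number of a shift or a turn outside -1 to 1 is refused whole. A call with a gripper value outside its range is refused whole. The fingers move at their own pace and stop on an object; "force" is the grip in N (left out, the last holds). Time passes only in rows, so rows that repeat a pose let the fingers close. It gives the time, the measured TCP pose, the force, the opening and the grip force at its end, in the units of the state.
- get_state(): the state, without advancing time (a new reading comes with each control period).
- viewer.snapshot(name): name is "scene" or "top" or "wrist"; returns (picture, depth): 420x560x3 uint8, red, green, blue; 420x560 float32, m along the optical axis (not along the pixel's ray), 0 where there is no reading.
- viewer.calibration(name): a dict with "vfov" (degrees; the focal length in pixels is half the picture's height over the tangent of half this angle, whatever the lens; pixels are square), "cx", "cy" (the principal point, pixels), "dist_coeffs" ([k1, k2, p1, p2, k3] as OpenCV has them; the pictures are not rectified), "extrinsics" (4x4, takes a point from camera to world coordinates). Camera axes: x right, y down, z forward; pixel columns grow to the right and rows downward; lengths in m; the calibration is good to about 2 mm. A picture is of the moment at which its call begins: read the wrist's pose just before it. calibration takes no time and is no camera call; for the wrist camera it gives the pose at the moment of the call.
- workorder.finish_job(): hands the job in; it is judged then, once.
The state is a dict: "clock": time; "q": joint angles; "qd": joint speeds; "joint_torque": joint torques, N m; "tool_pos": TCP position; "eef_rot": TCP orientation; "contact_force": force on the tool from outside, world axes, zero at the start; "moment": the same for the moment, N m; "opening": opening from 0.0 (shut) to 1.0 (fully open); "finger_force": force on a finger pad.
Only numpy, scipy, OpenCV 4.12 (cv2) and the standard library are available. Lean on these libraries where they do the work, as an engineer would, in place of code of your own. Each camera call takes 0.05 s, during which the arm holds its last target. There are 200 camera calls.

## Working session

There is one attempt and no reset: what is moved stays moved. The work goes in short steps, Python scripts to look and compute and a tool call to move; the robot and the scene stay as the last step left them, time stands still between calls to the robot, and variables do not carry over. Pictures are saved under pics/ and viewed, at most 10 in all, crops included, and the job is handed in when it is done.

Besides the shell and the picture viewer there is one more tool, called by a JSON object that holds its "op" and its "data", one argument or row to a line. step_arm: Moves the arm, as the interface text tells. Shift numbers are shares of 8 cm and turn numbers shares of 180 degrees, none past 1 either way. Its arguments: {"type":"object","properties":{"motion":{"type":"array","items":{"type":"object","properties":{"wx":{"type":"number","minimum":-1,"maximum":1},"wy":{"type":"number","minimum":-1,"maximum":1},"wz":{"type":"number","minimum":-1,"maximum":1},"dx":{"type":"number","minimum":-1,"maximum":1},"dy":{"type":"number","minimum":-1,"maximum":1},"dz":{"type":"number","minimum":-1,"maximum":1},"claw":{"type":"number"}}}},"force":{"type":"number"}},"required":["motion"]}

```bash
mkdir -p pics
cat > h.py <<'E'
import numpy as np, cv2
from plant import get_state, viewer, workorder
def cal(n):
    c=viewer.calibration(n); f=210/np.tan(np.radians(c['vfov'])/2)
    return np.array([[f,0,c['cx']],[0,f,c['cy']],[0,0,1]]),np.array(c['dist_coeffs']),np.array(c['extrinsics'])
def pts(n,uv,d):
    K,D,E=cal(n); p=cv2.undistortPoints(np.array(uv,float).reshape(-1,1,2),K,D).reshape(-1,2)
    d=np.array(d).reshape(-1,1); P=np.hstack([p*d,d]); return P@E[:3,:3].T+E[:3,3]
def red(im):
    h=cv2.cvtColor(im,cv2.COLOR_RGB2HSV); return (((h[...,0]<8)|(h[...,0]>172))&(h[...,1]>150)&(h[...,2]>70)).astype(np.uint8)
def save(n,im): cv2.imwrite('pics/%s.png'%n,im[...,::-1])
E
python3 - <<'E'
from h import *
s=get_state();print(s['clock'],s['tool_pos'],s['eef_rot'],s['opening'])
ims=[]
for n in('scene','top'):
    im,d=viewer.snapshot(n);ims.append(im);m=red(im)
    k,l,st,c=cv2.connectedComponentsWithStats(m)
    for i in range(1,k):
        if st[i,4]>25:
            v,u=np.where((l==i)&(d>0));P=pts(n,np.c_[u,v],d[v,u])
            print(n,st[i],P.mean(0).round(3),P.min(0).round(3),P.max(0).round(3))
save('a',cv2.resize(np.hstack(ims),(800,300)));
E
```

```text
0.0 [0.24824319 0.57288619 0.23792341] [ 2.02952147e-01  9.79188227e-01 -9.09820029e-04 -1.20333516e-04] 1.003504039200648
scene [203  76  14  13  64] [0.752 0.473 0.118] [0.728 0.466 0.099] [0.796 0.484 0.133]
scene [166  80  27  15 238] [0.666 0.538 0.111] [0.653 0.489 0.078] [0.692 0.6   0.133]
scene [223 182  29  17 187] [0.443 0.009 0.047] [ 0.431 -0.026  0.039] [0.456 0.06  0.051]
scene [466 194  12  25  83] [ 0.722 -0.448  0.074] [ 0.716 -0.457  0.044] [ 0.734 -0.437  0.1  ]
scene [345 254  37  13 275] [ 0.418 -0.355  0.073] [ 0.408 -0.383  0.036] [ 0.435 -0.314  0.095]
scene [474 283  43  33 805] [ 0.51  -0.575  0.053] [ 0.488 -0.615  0.031] [ 0.541 -0.541  0.078]
top [279  11  11   6  42] [ 0.708 -0.102  0.31 ] [ 0.703 -0.11   0.308] [ 0.712 -0.094  0.313]
top [482 164  14   8  37] [ 0.518 -0.546  0.049] [ 0.511 -0.556  0.036] [ 0.526 -0.538  0.062]
top [203 191  39  13 310] [0.444 0.011 0.048] [ 0.432 -0.024  0.043] [0.458 0.054 0.055]
top [382 205  39  13 318] [ 0.42  -0.35   0.072] [ 0.409 -0.381 -0.002] [ 0.433 -0.316  0.096]
```

View pics/a.png

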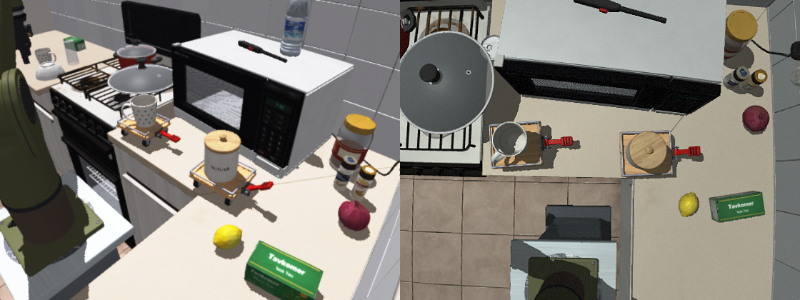

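The left trolley carries the mug, with its lever at about px (560,143) in the right half. The right trolley carries the canister, with its lever raised at about (687,152). Both levers point toward -y, with the microwave behind them.

```bash
cat >> h.py <<'E'
from scipy.spatial.transform import Rotation as R
def Rt(yaw,tilt): # body leans back to robot by tilt deg; yaw about world z
    t=np.radians(tilt); z=np.array([np.sin(t),0,-np.cos(t)]); y=np.array([0,1.,0]); x=np.cross(y,z)
    return R.from_euler('z',yaw,degrees=True)*R.from_matrix(np.c_[x,y,z])
def go(p,r):
    s=get_state(); r0=R.from_quat(s['eef_rot'])
    d=r0.inv().apply(np.array(p)-s['tool_pos'])/.08; w=(r0.inv()*r).as_rotvec()/np.pi
    print(s['clock'],'d',d.round(3),'w',w.round(4))
E
python3 - <<'E'
from h import *
for n in('top','scene'):
    im,d=viewer.snapshot(n); m=red(im); 
    v,u=np.where(m>0); P=pts(n,np.c_[u,v],d[v,u])
    for nm,ya,yb in(('can',-.40,-.29),('mug',-.05,.08)):
        k=(P[:,1]>ya)&(P[:,1]<yb)&(P[:,0]<.5)&(P[:,2]>.02);Q=P[k]
        o=np.argsort(Q[:,1]); 
        print(n,nm,len(Q)); 
        for g in np.array_split(Q[o],6): print('  ',np.median(g,0).round(3), np.ptp(g[:,0]).round(3))
    v,u=np.mgrid[0:420,0:560]; v=v.ravel();u=u.ravel(); A=pts(n,np.c_[u,v],d.ravel()); A=A[d.ravel()>0]
    b=(A[:,0]<.53)&(A[:,0]>.3)
    for nm,y0,y1,z0,z1 in(('can',-.36,-.12,.15,.21),('mug',.0,.26,.11,.16)):
        Q=A[b&(A[:,1]>y0)&(A[:,1]<y1)&(A[:,2]>z0)&(A[:,2]<z1)]
        if len(Q): print(nm,'top',len(Q),np.percentile(Q,[2,50,98],axis=0).round(3).tolist())
    for y in(-.4,-.3,-.2,-.05,.05,.15):
        Q=A[(abs(A[:,1]-y)<.03)&(A[:,2]>.22)&(A[:,2]<.32)&(A[:,0]>.3)]
        if len(Q): print('mw y',y,np.percentile(Q[:,0],1).round(3),Q[:,2].max().round(3))
go([.30,.50,.25],Rt(0,0))
E
```

```text
top can 315
   [ 0.42  -0.374  0.093] 0.024
   [ 0.421 -0.366  0.087] 0.024
   [ 0.421 -0.358  0.079] 0.024
   [ 0.419 -0.347  0.068] 0.016
   [ 0.42  -0.334  0.058] 0.013
   [ 0.418 -0.321  0.049] 0.017
top mug 305
   [ 0.446 -0.019  0.049] 0.023
   [ 0.446 -0.009  0.049] 0.025
   [0.444 0.004 0.049] 0.023
   [0.444 0.016 0.047] 0.017
   [0.443 0.032 0.047] 0.015
   [0.443 0.046 0.048] 0.017
can top 2290 [[0.373, -0.347, 0.156], [0.418, -0.224, 0.16], [0.529, -0.18, 0.186]]
mug top 1328 [[0.387, 0.091, 0.111], [0.476, 0.173, 0.126], [0.528, 0.258, 0.142]]
mw y -0.4 0.623 0.297
mw y -0.3 0.532 0.298
mw y -0.2 0.543 0.314
mw y -0.05 0.558 0.317
mw y 0.05 0.567 0.299
mw y 0.15 0.576 0.302
scene can 272
   [ 0.421 -0.38   0.092] 0.023
   [ 0.414 -0.373  0.09 ] 0.024
   [ 0.412 -0.365  0.082] 0.021
   [ 0.416 -0.352  0.071] 0.019
   [ 0.415 -0.337  0.057] 0.012
   [ 0.421 -0.324  0.049] 0.024
scene mug 186
   [ 0.443 -0.024  0.047] 0.02
   [ 0.441 -0.013  0.048] 0.019
   [ 0.438 -0.003  0.048] 0.02
   [0.441 0.015 0.046] 0.017
   [0.44  0.033 0.046] 0.018
   [0.442 0.046 0.048] 0.025
can top 1386 [[0.371, -0.274, 0.152], [0.411, -0.233, 0.159], [0.462, -0.184, 0.175]]
mug top 1014 [[0.391, 0.086, 0.111], [0.452, 0.154, 0.124], [0.527, 0.256, 0.139]]
mw y -0.4 0.592 0.32
mw y -0.3 0.533 0.32
mw y -0.2 0.543 0.32
mw y -0.05 0.559 0.32
mw y 0.05 0.568 0.32
mw y 0.15 0.576 0.32
0.2 d [-0.956 -0.583 -0.146] w [-3.000e-04 -1.000e-04 -1.301e-01]
```

{"op": "step_arm", "data": {
  "motion": [
    {"dx":-0.96,"dy":-0.58,"dz":-0.15,"wz":-0.13},
    {"dx":-0.96,"dy":-0.58,"dz":-0.15,"wz":-0.13},
    {"dx":-0.96,"dy":-0.58,"dz":-0.15,"wz":-0.13},
    {"dx":-0.96,"dy":-0.58,"dz":-0.15,"wz":-0.13}
  ]
}}

```text
$.motion[0]: bad value
```

{"op": "step_arm", "data": {
  "motion": [
    {"dx":-0.5,"dy":-1,"claw":0},
    {"dx":-0.5,"dy":-1,"claw":0}
  ]
}}

```text
$.motion[0]: bad value
```

{"op": "step_arm", "data": {
  "motion": [
    {"dx":-0.5,"dy":-1,"claw":0},
    {"dx":-0.5,"dy":-1,"claw":0}
  ]
}}

```text
$.motion[0]: bad value
```

{"op": "step_arm", "data": {
  "motion": [
    {"dx":-0.3,"dy":-1,"claw":0},
    {"dx":-0.3,"dy":-1,"claw":0}
  ]
}}

```text
$.motion[0]: bad value
```

{"op": "step_arm", "data": {
  "motion": [
    {"dx":-0.96,"dy":-0.58,"dz":-0.15,"wx":0,"wy":0,"wz":-0.13,"claw":0},
    {"dx":-0.96,"dy":-0.58,"dz":-0.15,"wx":0,"wy":0,"wz":-0.13,"claw":0},
    {"dx":-0.96,"dy":-0.58,"dz":-0.15,"wx":0,"wy":0,"wz":-0.13,"claw":0},
    {"dx":-0.96,"dy":-0.58,"dz":-0.15,"wx":0,"wy":0,"wz":-0.13,"claw":0}
  ]
}}

```text
clock: 0.6
tool_pos: [0.3016, 0.4993, 0.2508]
eef_rot: [0.001, 1.0, -0.0, -0.0]
contact_force: [-0.2, 1.0, 0.5]
opening: 0.664
finger_force: 0.0
```

{"op": "step_arm", "data": {
  "motion": [
    {"dx":-0.5,"dy":-1,"dz":0,"wx":0,"wy":0,"wz":0,"claw":0},
    {"dx":-0.5,"dy":-1,"dz":0,"wx":0,"wy":0,"wz":0,"claw":0}
  ]
}}

```text
clock: 0.8
tool_pos: [0.3397, 0.4204, 0.2504]
eef_rot: [0.0, 1.0, 0.0, -0.0]
contact_force: [0.9, -0.3, -0.6]
opening: 0.48
finger_force: 0.0
```

{"op": "step_arm", "data": {
  "motion": [
    {"dx":-0.5,"dy":-1,"dz":0,"wx":0,"wy":0,"wz":0,"claw":0},
    {"dx":-0.5,"dy":-1,"dz":0,"wx":0,"wy":0,"wz":0,"claw":0}
  ]
}}

```text
clock: 1.0
tool_pos: [0.3807, 0.3391, 0.2505]
eef_rot: [0.001, 1.0, -0.0, -0.0]
contact_force: [1.5, 0.1, 0.1]
opening: 0.295
finger_force: 0.0
```

{"op": "step_arm", "data": {
  "motion": [
    {"dx":-0.25,"dy":-1,"dz":0,"wx":0,"wy":0,"wz":0,"claw":0},
    {"dx":-0.25,"dy":-1,"dz":0,"wx":0,"wy":0,"wz":0,"claw":0}
  ]
}}

```text
clock: 1.2
tool_pos: [0.4007, 0.258, 0.2505]
eef_rot: [0.002, 1.0, -0.001, -0.0]
contact_force: [0.4, -0.2, -1.0]
opening: 0.118
finger_force: 0.0
```

{"op": "step_arm", "data": {
  "motion": [
    {"dx":0,"dy":-1,"dz":0,"wx":0,"wy":0,"wz":0,"claw":0},
    {"dx":0,"dy":-1,"dz":0,"wx":0,"wy":0,"wz":0,"claw":0}
  ]
}}

```text
clock: 1.4
tool_pos: [0.3998, 0.178, 0.2504]
eef_rot: [0.002, 1.0, -0.001, -0.001]
contact_force: [-0.1, 0.5, -0.0]
opening: 0.006
finger_force: 0.0
```

{"op": "step_arm", "data": {
  "motion": [
    {"dx":0,"dy":-1,"dz":0,"wx":0,"wy":0,"wz":0,"claw":0},
    {"dx":0,"dy":-1,"dz":0,"wx":0,"wy":0,"wz":0,"claw":0}
  ]
}}

```text
clock: 1.6
tool_pos: [0.3997, 0.0983, 0.2506]
eef_rot: [0.002, 1.0, -0.0, -0.0]
contact_force: [0.7, 0.2, -1.5]
opening: 0.004
finger_force: 0.0
```

{"op": "step_arm", "data": {
  "motion": [
    {"dx":0,"dy":-1,"dz":0,"wx":0,"wy":0,"wz":0,"claw":0},
    {"dx":0,"dy":-1,"dz":0,"wx":0,"wy":0,"wz":0,"claw":0}
  ]
}}

```text
clock: 1.8
tool_pos: [0.4, 0.0184, 0.2506]
eef_rot: [0.002, 1.0, -0.0, -0.0]
contact_force: [0.1, -0.3, -1.1]
opening: 0.003
finger_force: 0.0
```

{"op": "step_arm", "data": {
  "motion": [
    {"dx":0,"dy":-1,"dz":0,"wx":0,"wy":0,"wz":0,"claw":0},
    {"dx":0,"dy":-1,"dz":0,"wx":0,"wy":0,"wz":0,"claw":0}
  ]
}}

```text
clock: 2.0
tool_pos: [0.4003, -0.0616, 0.2506]
eef_rot: [0.002, 1.0, -0.0, 0.0]
contact_force: [0.4, -0.8, -0.4]
opening: 0.006
finger_force: 0.0
```

{"op": "step_arm", "data": {
  "motion": [
    {"dx":0,"dy":-1,"dz":0,"wx":0,"wy":0,"wz":0,"claw":0},
    {"dx":0,"dy":-1,"dz":0,"wx":0,"wy":0,"wz":0,"claw":0}
  ]
}}

```text
clock: 2.2
tool_pos: [0.4006, -0.1419, 0.2506]
eef_rot: [0.002, 1.0, -0.0, 0.0]
contact_force: [-0.1, 0.0, 0.9]
opening: 0.005
finger_force: 0.0
```

{"op": "step_arm", "data": {
  "motion": [
    {"dx":0,"dy":-1,"dz":0,"wx":0,"wy":0,"wz":0,"claw":0},
    {"dx":0,"dy":-1,"dz":0,"wx":0,"wy":0,"wz":0,"claw":0}
  ]
}}

```text
clock: 2.4
tool_pos: [0.4007, -0.2222, 0.2506]
eef_rot: [0.002, 1.0, -0.0, 0.0]
contact_force: [-0.7, -0.5, -1.1]
opening: 0.006
finger_force: 0.0
```

{"op": "step_arm", "data": {
  "motion": [
    {"dx":0,"dy":-1,"dz":0,"wx":0,"wy":0,"wz":0,"claw":0},
    {"dx":0,"dy":-1,"dz":0,"wx":0,"wy":0,"wz":0,"claw":0}
  ]
}}

```text
clock: 2.6
tool_pos: [0.4007, -0.3024, 0.2506]
eef_rot: [0.002, 1.0, -0.0, 0.0]
contact_force: [0.5, 1.2, -0.4]
opening: 0.003
finger_force: 0.0
```

{"op": "step_arm", "data": {
  "motion": [
    {"dx":0,"dy":-0.9,"dz":0,"wx":0,"wy":0,"wz":0,"claw":0},
    {"dx":0,"dy":-0.9,"dz":0,"wx":0,"wy":0,"wz":0,"claw":0}
  ]
}}

```text
clock: 2.8
tool_pos: [0.4003, -0.3756, 0.2504]
eef_rot: [0.003, 1.0, -0.001, 0.0]
contact_force: [-0.1, 1.0, 0.6]
opening: 0.008
finger_force: 0.0
```

Run:
```python
from h import *
go([.42,-.378,.18],Rt(8,40))
```

```text
2.8 d [-0.245 -0.027  0.88 ] w [-0.0168 -0.2216 -0.0444]
```

{"op": "step_arm", "data": {
  "motion": [
    {"dx":-0.25,"dy":-0.03,"dz":0,"wx":-0.017,"wy":-0.222,"wz":-0.044,"claw":0},
    {"dx":-0.25,"dy":-0.03,"dz":0,"wx":-0.017,"wy":-0.222,"wz":-0.044,"claw":0},
    {"dx":-0.25,"dy":-0.03,"dz":0.2,"wx":-0.017,"wy":-0.222,"wz":-0.044,"claw":0},
    {"dx":-0.25,"dy":-0.03,"dz":0.4,"wx":-0.017,"wy":-0.222,"wz":-0.044,"claw":0},
    {"dx":-0.25,"dy":-0.03,"dz":0.6,"wx":-0.017,"wy":-0.222,"wz":-0.044,"claw":0},
    {"dx":-0.25,"dy":-0.03,"dz":0.88,"wx":-0.017,"wy":-0.222,"wz":-0.044,"claw":0},
    {"dx":-0.25,"dy":-0.03,"dz":0.88,"wx":-0.017,"wy":-0.222,"wz":-0.044,"claw":0}
  ]
}}

```text
clock: 3.5
tool_pos: [0.4182, -0.3766, 0.1915]
eef_rot: [-0.066, 0.938, 0.031, 0.338]
contact_force: [-0.1, 0.5, 0.5]
opening: 0.007
finger_force: 0.0
```

Run:
```python
from h import *
im,d=viewer.snapshot('scene');im2,d=viewer.snapshot('wrist')
save('b',cv2.resize(np.hstack([im,im2]),(800,300)))
s=get_state();print(s['q'],s['tool_pos'],R.from_quat(s['eef_rot']).as_matrix()[:,2])
go([.42,-.376,.115],Rt(8,40))
go([.42,-.374,.047],Rt(8,40))
```

```text
[ 1.52430839  0.85732239 -0.90702451  2.1322655   0.75284918  0.04329542
  1.91515489] [ 0.41933358 -0.37620529  0.19256726] [ 0.63056737  0.10235629 -0.76935556]
3.6 d [ 0.613 -0.009  0.751] w [ 0.0043 -0.0017  0.    ]
3.6 d [1.153 0.007 1.408] w [ 0.0043 -0.0017  0.    ]
```

View pics/b.png

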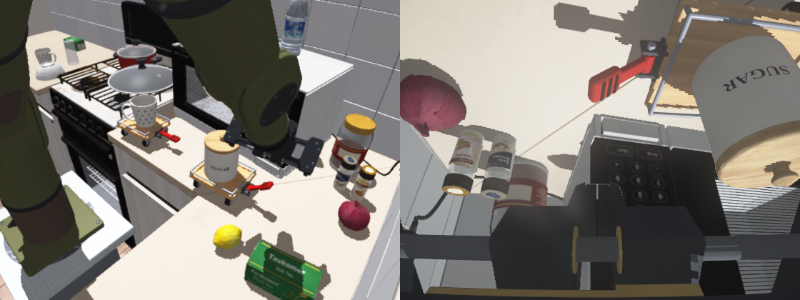

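The gripper is tilted above the raised canister lever (red at px (262,187) left, (625,75) in the wrist view), and everything is undisturbed. Joint 6 is near its limit, so I'll reduce the tilt.

Run:
```python
from h import *
go([.42,-.379,.13],Rt(8,25))
```

```text
3.6 d [ 0.497 -0.044  0.603] w [0.0043 0.0817 0.0006]
```

{"op": "step_arm", "data": {
  "motion": [
    {"dx":0.25,"dy":-0.04,"dz":0.3,"wx":0,"wy":0.082,"wz":0,"claw":0},
    {"dx":0.5,"dy":-0.04,"dz":0.6,"wx":0,"wy":0.082,"wz":0,"claw":0},
    {"dx":0.5,"dy":-0.04,"dz":0.6,"wx":0,"wy":0.082,"wz":0,"claw":0},
    {"dx":0.5,"dy":-0.04,"dz":0.6,"wx":0,"wy":0.082,"wz":0,"claw":0}
  ]
}}

```text
clock: 4.0
tool_pos: [0.4205, -0.3778, 0.1317]
eef_rot: [-0.073, 0.974, 0.02, 0.216]
contact_force: [-0.7, -0.1, 0.5]
opening: 0.004
finger_force: 0.0
```

Run:
```python
from h import *
s=get_state();print(s['q'],s['tool_pos'])
go([.42,-.379,.105],Rt(8,25))
go([.42,-.378,.046],Rt(8,25))
```

```text
[ 1.25092429  0.82933512 -0.65128891  2.06228527  0.72408507  0.14929557
  1.84883041] [ 0.42046527 -0.37784391  0.13170267]
4.0 d [ 0.148 -0.016  0.299] w [0.0039 0.0001 0.0023]
4.0 d [ 0.459 -0.01   0.968] w [0.0039 0.0001 0.0023]
```

{"op": "step_arm", "data": {
  "motion": [
    {"dx":0.1,"dy":-0.01,"dz":0.2,"wx":0,"wy":0,"wz":0,"claw":0},
    {"dx":0.18,"dy":-0.01,"dz":0.38,"wx":0,"wy":0,"wz":0,"claw":0},
    {"dx":0.24,"dy":-0.01,"dz":0.5,"wx":0,"wy":0,"wz":0,"claw":0},
    {"dx":0.29,"dy":-0.01,"dz":0.62,"wx":0,"wy":0,"wz":0,"claw":0},
    {"dx":0.34,"dy":-0.01,"dz":0.72,"wx":0,"wy":0,"wz":0,"claw":0},
    {"dx":0.38,"dy":-0.01,"dz":0.8,"wx":0,"wy":0,"wz":0,"claw":0},
    {"dx":0.42,"dy":-0.01,"dz":0.89,"wx":0,"wy":0,"wz":0,"claw":0},
    {"dx":0.42,"dy":-0.01,"dz":0.89,"wx":0,"wy":0,"wz":0,"claw":0}
  ]
}}

```text
clock: 4.8
tool_pos: [0.4166, -0.3823, 0.0521]
eef_rot: [-0.068, 0.974, 0.019, 0.216]
contact_force: [-1.8, -2.1, 2.0]
opening: 0.004
finger_force: 0.9
```

Run:
```python
from h import *
im,d=viewer.snapshot('scene');im2,d=viewer.snapshot('wrist')
save('c',cv2.resize(np.hstack([im,im2]),(800,300)))
print(get_state()['contact_force'])
```

```text
[-0.41250989  0.12118034  0.90792835]
```

View pics/c.png

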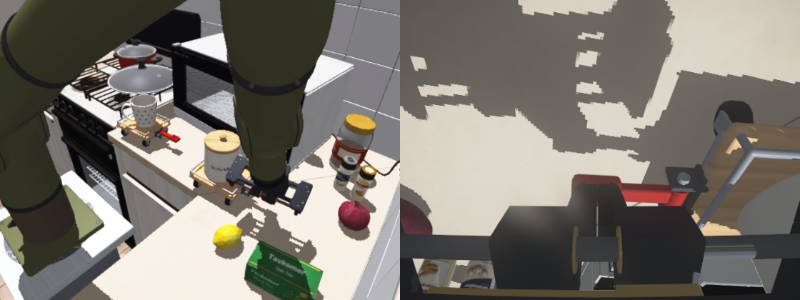

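The fingers are on the pedal (red at px (600,185) in the wrist view), the lever looks near level, and the canister is upright. I'll press a little more until I feel the stop.

{"op": "step_arm", "data": {
  "motion": [
    {"dx":0.02,"dy":0,"dz":0.05,"wx":0,"wy":0,"wz":0,"claw":0},
    {"dx":0.03,"dy":0,"dz":0.07,"wx":0,"wy":0,"wz":0,"claw":0},
    {"dx":0.03,"dy":0,"dz":0.07,"wx":0,"wy":0,"wz":0,"claw":0}
  ]
}}

```text
clock: 5.2
tool_pos: [0.4185, -0.3798, 0.0506]
eef_rot: [-0.072, 0.973, 0.018, 0.216]
contact_force: [-19.0, -2.1, 40.2]
opening: 0.007
finger_force: 21.6
```

{"op": "step_arm", "data": {
  "motion": [
    {"dx":-0.2,"dy":0,"dz":-0.4,"wx":0,"wy":0,"wz":0,"claw":0},
    {"dx":-0.42,"dy":0,"dz":-0.9,"wx":0,"wy":0,"wz":0,"claw":0},
    {"dx":-0.42,"dy":0,"dz":-0.9,"wx":0,"wy":0,"wz":0,"claw":0}
  ]
}}

```text
clock: 5.5
tool_pos: [0.4187, -0.3791, 0.1255]
eef_rot: [-0.073, 0.974, 0.02, 0.214]
contact_force: [0.9, -0.7, -0.8]
opening: 0.004
finger_force: 0.0
```

{"op": "step_arm", "data": {
  "motion": [
    {"dx":-0.2,"dy":0,"dz":-0.4,"wx":0,"wy":0,"wz":0,"claw":0},
    {"dx":-0.42,"dy":0,"dz":-0.9,"wx":0,"wy":0,"wz":0,"claw":0},
    {"dx":-0.42,"dy":0,"dz":-0.9,"wx":0,"wy":0,"wz":0,"claw":0}
  ]
}}

```text
clock: 5.8
tool_pos: [0.4226, -0.3806, 0.2102]
eef_rot: [-0.073, 0.973, 0.017, 0.219]
contact_force: [0.5, -0.2, 0.2]
opening: 0.005
finger_force: 0.0
```

Run:
```python
from h import *
for n in('scene','wrist'):
    im,d=viewer.snapshot(n); m=red(im); v,u=np.where((m>0)&(d>0)); P=pts(n,np.c_[u,v],d[v,u])
    Q=P[(P[:,1]>-.41)&(P[:,1]<-.29)&(P[:,0]<.5)&(P[:,0]>.3)]
    print(n,len(Q)); o=np.argsort(Q[:,1])
    for g in np.array_split(Q[o],5): print('  ',np.median(g,0).round(3))
s=get_state();print(s['q'],s['tool_pos'],s['clock'])
go([.40,-.30,.25],Rt(15,15))
```

```text
scene 365
   [ 0.419 -0.393  0.047]
   [ 0.418 -0.381  0.048]
   [ 0.42  -0.367  0.046]
   [ 0.418 -0.345  0.046]
   [ 0.422 -0.327  0.047]
wrist 427
   [ 0.419 -0.353  0.046]
   [ 0.419 -0.34   0.046]
   [ 0.417 -0.33   0.046]
   [ 0.415 -0.324  0.049]
   [ 0.415 -0.32   0.048]
[ 1.4734539   0.83203523 -1.06843273  2.00020464  0.90583277  0.48727991
  1.63870181] [ 0.41933434 -0.38043841  0.20499887] 5.9
5.9 d [-0.153  1.034 -0.542] w [-0.0105  0.0554 -0.0344]
```

Run:
```python
from h import *
go([.40,-.32,.25],Rt(0,15))
```

```text
5.9 d [-0.12   0.786 -0.559] w [0.018  0.0551 0.044 ]
```

{"op": "step_arm", "data": {
  "motion": [
    {"dx":-0.12,"dy":0,"dz":-0.56,"wx":0.018,"wy":0.055,"wz":0.044,"claw":0},
    {"dx":-0.12,"dy":0.3,"dz":-0.56,"wx":0.018,"wy":0.055,"wz":0.044,"claw":0},
    {"dx":-0.12,"dy":0.79,"dz":-0.56,"wx":0.018,"wy":0.055,"wz":0.044,"claw":0},
    {"dx":-0.12,"dy":0.79,"dz":-0.56,"wx":0.018,"wy":0.055,"wz":0.044,"claw":0}
  ]
}}

```text
clock: 6.3
tool_pos: [0.3988, -0.3142, 0.2486]
eef_rot: [-0.004, 0.992, 0.002, 0.128]
contact_force: [0.6, -0.5, -0.8]
opening: 0.007
finger_force: 0.0
```

{"op": "step_arm", "data": {
  "motion": [
    {"dx":0,"dy":1,"dz":0,"wx":0,"wy":0,"wz":0,"claw":0},
    {"dx":0,"dy":1,"dz":0,"wx":0,"wy":0,"wz":0,"claw":0},
    {"dx":0,"dy":1,"dz":0,"wx":0,"wy":0,"wz":0,"claw":0}
  ]
}}

```text
clock: 6.6
tool_pos: [0.3991, -0.2362, 0.2488]
eef_rot: [-0.003, 0.992, 0.001, 0.129]
contact_force: [-0.2, -0.3, 0.3]
opening: 0.005
finger_force: 0.0
```

{"op": "step_arm", "data": {
  "motion": [
    {"dx":0,"dy":1,"dz":0,"wx":0,"wy":0,"wz":0,"claw":0},
    {"dx":0,"dy":1,"dz":0,"wx":0,"wy":0,"wz":0,"claw":0},
    {"dx":0,"dy":1,"dz":0,"wx":0,"wy":0,"wz":0,"claw":0}
  ]
}}

```text
clock: 6.9
tool_pos: [0.3999, -0.1572, 0.2492]
eef_rot: [-0.003, 0.992, 0.001, 0.13]
contact_force: [0.7, -0.4, -0.2]
opening: 0.004
finger_force: 0.0
```

{"op": "step_arm", "data": {
  "motion": [
    {"dx":0,"dy":1,"dz":0,"wx":0,"wy":0,"wz":0,"claw":0},
    {"dx":0,"dy":1,"dz":0,"wx":0,"wy":0,"wz":0,"claw":0},
    {"dx":0,"dy":1,"dz":0,"wx":0,"wy":0,"wz":0,"claw":0}
  ]
}}

```text
clock: 7.2
tool_pos: [0.4008, -0.0775, 0.2495]
eef_rot: [-0.003, 0.991, 0.001, 0.13]
contact_force: [-0.5, -0.3, 0.4]
opening: 0.001
finger_force: 0.0
```

Run:
```python
from h import *
s=get_state();print(s['q'],s['tool_pos'],s['clock'])
go([.39,-.03,.20],Rt(20,30))
```

```text
[ 0.68226382  0.40795117 -0.81767219  2.36837571  0.97964108  0.36880458
  0.61778102] [ 0.40077372 -0.07752925  0.24954013] 7.2
7.2 d [0.287 0.594 0.565] w [-0.0414 -0.0825 -0.1014]
```

Run:
```python
from h import *
go([.385,-.025,.19],Rt(18,25))
```

```text
7.2 d [0.38  0.656 0.67 ] w [-0.033  -0.0551 -0.0925]
```

{"op": "step_arm", "data": {
  "motion": [
    {"dx":0.38,"dy":0.66,"dz":0.2,"wx":-0.033,"wy":-0.055,"wz":-0.092,"claw":0},
    {"dx":0.38,"dy":0.66,"dz":0.4,"wx":-0.033,"wy":-0.055,"wz":-0.092,"claw":0},
    {"dx":0.38,"dy":0.66,"dz":0.67,"wx":-0.033,"wy":-0.055,"wz":-0.092,"claw":0},
    {"dx":0.38,"dy":0.66,"dz":0.67,"wx":-0.033,"wy":-0.055,"wz":-0.092,"claw":0},
    {"dx":0.38,"dy":0.66,"dz":0.67,"wx":-0.033,"wy":-0.055,"wz":-0.092,"claw":0}
  ]
}}

```text
clock: 7.7
tool_pos: [0.4017, -0.0316, 0.1977]
eef_rot: [-0.144, 0.969, 0.032, 0.197]
contact_force: [-1.2, 40.4, 70.0]
opening: 0.006
finger_force: 0.0
```

Run:
```python
from h import *
s=get_state();print(s['q'],s['tool_pos'],s['clock'])
go([.385,-.025,.12],Rt(18,25))
```

```text
[ 0.8652358   0.83800413 -1.47392537  2.55864282  1.68522492  0.85081738
  0.01684286] [ 0.40168296 -0.03156673  0.19769608] 7.7
7.7 d [0.541 0.134 0.826] w [-0.0009 -0.0111 -0.0061]
```

{"op": "step_arm", "data": {
  "motion": [
    {"dx":-0.5,"dy":-0.4,"dz":-0.6,"wx":0,"wy":0.05,"wz":0,"claw":0},
    {"dx":-0.5,"dy":-0.4,"dz":-0.6,"wx":0,"wy":0.05,"wz":0,"claw":0},
    {"dx":-0.5,"dy":-0.4,"dz":-0.6,"wx":0,"wy":0.05,"wz":0,"claw":0}
  ]
}}

```text
clock: 8.0
tool_pos: [0.4227, -0.0594, 0.2479]
eef_rot: [-0.143, 0.982, 0.017, 0.119]
contact_force: [0.8, -0.2, -0.4]
opening: 0.005
finger_force: 0.0
```

Run:
```python
from h import *
s=get_state();print(s['q'],s['tool_pos'],s['clock'],s['contact_force'])
im,d=viewer.snapshot('scene');im2,d=viewer.snapshot('top')
save('d',cv2.resize(np.hstack([im,im2]),(800,300)))
```

```text
[ 0.94680822  0.68783466 -1.40480608  2.27961701  1.10851316  0.78274889
  0.68687901] [ 0.42266475 -0.05939674  0.24786706] 8.0 [ 0.76269589 -0.15383745 -0.37712456]
```

View pics/d.png

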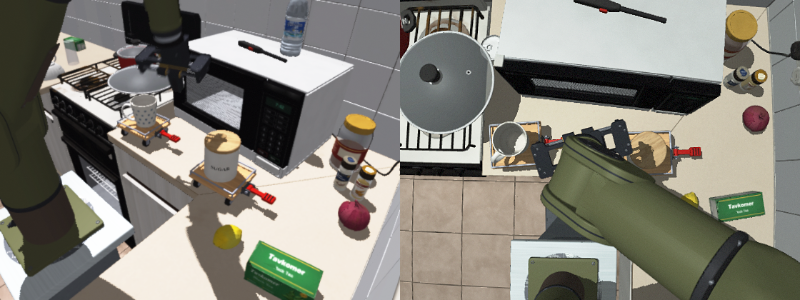

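The canister lever is down (red level at px (260,192)), and the mug and canister are standing as before. The elbow has folded badly to the right, and the microwave front is 115 mm beyond the mug lever. So I'll grip the mug pedal from above, with the closing line along world x.

Run:
```python
from h import *
go([.445,-.04,.25],Rt(50,0))
go([.445,-.04,.25],Rt(90,0))
```

```text
8.1 d [-0.269  0.168  0.087] w [-0.0251  0.0769 -0.1861]
8.1 d [-0.269  0.168  0.087] w [-0.0527  0.0673 -0.407 ]
```

{"op": "step_arm", "data": {
  "motion": [
    {"dx":-0.27,"dy":0.17,"dz":0.09,"wx":-0.025,"wy":0.077,"wz":-0.186,"claw":0},
    {"dx":-0.27,"dy":0.17,"dz":0.09,"wx":-0.025,"wy":0.077,"wz":-0.186,"claw":0},
    {"dx":-0.27,"dy":0.17,"dz":0.09,"wx":-0.025,"wy":0.077,"wz":-0.186,"claw":0},
    {"dx":-0.27,"dy":0.17,"dz":0.09,"wx":-0.025,"wy":0.077,"wz":-0.186,"claw":0},
    {"dx":-0.27,"dy":0.17,"dz":0.09,"wx":-0.025,"wy":0.077,"wz":-0.186,"claw":0},
    {"dx":-0.27,"dy":0.17,"dz":0.09,"wx":-0.025,"wy":0.077,"wz":-0.186,"claw":0}
  ]
}}

```text
clock: 8.7
tool_pos: [0.441, -0.0388, 0.2463]
eef_rot: [-0.425, 0.905, -0.0, -0.003]
contact_force: [0.3, 0.1, 0.1]
opening: 0.006
finger_force: 0.0
```

Run:
```python
from h import *
s=get_state();print(s['q'],s['tool_pos'],s['clock'],s['contact_force'])
go([.44,-.03,.25],Rt(90,0))
```

```text
[ 0.76615185  0.81147758 -1.41552126  2.04665344  0.9027526   1.14850675
  1.38208309] [ 0.44095098 -0.03877024  0.24631339] 8.7 [0.32088654 0.11659089 0.08691686]
8.7 d [-0.077  0.079 -0.046] w [ 0.0015 -0.0016 -0.2204]
```

{"op": "step_arm", "data": {
  "motion": [
    {"dx":-0.08,"dy":0.08,"dz":-0.05,"wx":0,"wy":0,"wz":-0.22,"claw":55},
    {"dx":-0.08,"dy":0.08,"dz":-0.05,"wx":0,"wy":0,"wz":-0.22,"claw":55},
    {"dx":-0.08,"dy":0.08,"dz":-0.05,"wx":0,"wy":0,"wz":-0.22,"claw":55},
    {"dx":-0.08,"dy":0.08,"dz":-0.05,"wx":0,"wy":0,"wz":-0.22,"claw":55},
    {"dx":-0.08,"dy":0.08,"dz":-0.05,"wx":0,"wy":0,"wz":-0.22,"claw":55},
    {"dx":-0.08,"dy":0.08,"dz":-0.05,"wx":0,"wy":0,"wz":-0.22,"claw":55}
  ]
}}

```text
clock: 9.3
tool_pos: [0.4396, -0.03, 0.2509]
eef_rot: [-0.707, 0.708, 0.0, -0.003]
contact_force: [0.8, 0.1, -0.1]
opening: 0.526
finger_force: 0.0
```

Run:
```python
from h import *
s=get_state();print(s['q'],s['tool_pos'],s['clock'],s['contact_force'],s['opening'])
im,d=viewer.snapshot('scene');im2,d2=viewer.snapshot('wrist')
save('e',cv2.resize(np.hstack([im,im2]),(800,300)))
for n,i,dd in(('scene',im,d),('wrist',im2,d2)):
    v,u=np.where((red(i)>0)&(dd>0)); P=pts(n,np.c_[u,v],dd[v,u])
    Q=P[(P[:,1]>-.06)&(P[:,1]<.08)&(P[:,0]<.5)&(P[:,0]>.38)&(P[:,2]<.1)]
    o=np.argsort(Q[:,1]); print(n,len(Q))
    if len(Q):
      for g in np.array_split(Q[o],6): print('  ',np.median(g,0).round(3),g.min(0).round(3),g.max(0).round(3))
go([.443,-.013,.17],Rt(90,0))
```

```text
[ 0.75700662  0.81813578 -1.44678759  2.04653127  0.90427629  1.17239057
  2.04152968] [ 0.43958875 -0.03003355  0.250875  ] 9.3 [ 0.76685184  0.05279174 -0.06196331] 0.5255647417930707
scene 186
   [ 0.444 -0.023  0.047] [ 0.436 -0.027  0.042] [ 0.456 -0.019  0.051]
   [ 0.439 -0.014  0.049] [ 0.433 -0.019  0.04 ] [ 0.454 -0.009  0.051]
   [ 0.441 -0.003  0.048] [ 0.434 -0.009  0.04 ] [0.451 0.003 0.052]
   [0.441 0.014 0.047] [0.435 0.003 0.04 ] [0.451 0.023 0.049]
   [0.439 0.032 0.046] [0.43  0.024 0.041] [0.45  0.04  0.049]
   [0.443 0.046 0.047] [0.434 0.04  0.041] [0.456 0.059 0.051]
wrist 82
   [0.438 0.022 0.048] [0.437 0.008 0.047] [0.451 0.042 0.05 ]
   [0.437 0.046 0.05 ] [0.432 0.042 0.046] [0.448 0.047 0.051]
   [0.44  0.048 0.05 ] [0.433 0.047 0.049] [0.449 0.048 0.051]
   [0.444 0.049 0.051] [0.432 0.048 0.048] [0.45  0.049 0.051]
   [0.441 0.049 0.05 ] [0.432 0.049 0.049] [0.447 0.05  0.052]
   [0.445 0.052 0.05 ] [0.439 0.05  0.049] [0.449 0.053 0.052]
9.4 d [-0.211 -0.044  1.014] w [ 0.0015 -0.0011 -0.0011]
```

View pics/e.png

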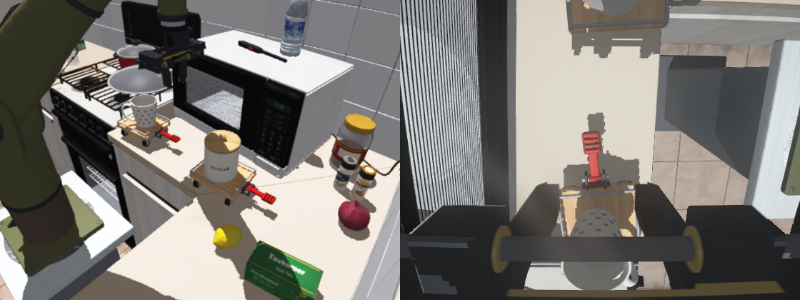

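The wrist view is centred over the mug lever (red at px (592,155)), with the fingers open across it and the mug standing. Next I descend.

{"op": "step_arm", "data": {
  "motion": [
    {"dx":-0.22,"dy":-0.05,"dz":0.3,"wx":0,"wy":0,"wz":0,"claw":55},
    {"dx":-0.22,"dy":-0.05,"dz":0.7,"wx":0,"wy":0,"wz":0,"claw":55},
    {"dx":-0.22,"dy":-0.05,"dz":1,"wx":0,"wy":0,"wz":0,"claw":55}
  ]
}}

```text
clock: 9.7
tool_pos: [0.4436, -0.0115, 0.1703]
eef_rot: [-0.706, 0.708, 0.0, -0.003]
contact_force: [0.3, -0.6, -0.4]
opening: 0.625
finger_force: 0.0
```

{"op": "step_arm", "data": {
  "motion": [
    {"dx":0,"dy":0,"dz":0.4,"wx":0,"wy":0,"wz":0,"claw":55},
    {"dx":0,"dy":0,"dz":0.7,"wx":0,"wy":0,"wz":0,"claw":55},
    {"dx":0,"dy":0,"dz":0.9,"wx":0,"wy":0,"wz":0,"claw":55},
    {"dx":0,"dy":0,"dz":0.9,"wx":0,"wy":0,"wz":0,"claw":55}
  ]
}}

```text
clock: 10.1
tool_pos: [0.4423, -0.0121, 0.0979]
eef_rot: [-0.707, 0.708, 0.002, -0.004]
contact_force: [-0.0, 0.9, -0.2]
opening: 0.622
finger_force: 0.0
```

Run:
```python
from h import *
s=get_state();print(s['q'],s['contact_force'],s['opening'])
go([.444,-.011,.024],Rt(90,0))
```

```text
[ 0.58183595  1.0399469  -1.20983733  2.1858706   1.27575784  1.00382591
  1.72431689] [-0.04086255  0.94157711 -0.21065114] 0.6221342912854135
10.1 d [-0.017 -0.028  0.923] w [ 0.0025 -0.0011 -0.0005]
```

{"op": "step_arm", "data": {
  "motion": [
    {"dx":-0.02,"dy":-0.02,"dz":0.3,"wx":0,"wy":0,"wz":0,"claw":55},
    {"dx":-0.02,"dy":-0.02,"dz":0.6,"wx":0,"wy":0,"wz":0,"claw":55},
    {"dx":-0.02,"dy":-0.02,"dz":0.8,"wx":0,"wy":0,"wz":0,"claw":55},
    {"dx":-0.02,"dy":-0.02,"dz":0.92,"wx":0,"wy":0,"wz":0,"claw":55},
    {"dx":-0.02,"dy":-0.02,"dz":0.92,"wx":0,"wy":0,"wz":0,"claw":55}
  ]
}}

```text
clock: 10.6
tool_pos: [0.4449, -0.0101, 0.0258]
eef_rot: [-0.707, 0.707, 0.001, -0.003]
contact_force: [0.9, -0.6, -0.3]
opening: 0.626
finger_force: 0.0
```

{"op": "step_arm", "data": {
  "motion": [
    {"dx":0,"dy":0,"dz":0,"wx":0,"wy":0,"wz":0,"claw":10},
    {"dx":0,"dy":0,"dz":0,"wx":0,"wy":0,"wz":0,"claw":10},
    {"dx":0,"dy":0,"dz":0,"wx":0,"wy":0,"wz":0,"claw":10},
    {"dx":0,"dy":0,"dz":0,"wx":0,"wy":0,"wz":0,"claw":10},
    {"dx":0,"dy":0,"dz":0,"wx":0,"wy":0,"wz":0,"claw":10},
    {"dx":0,"dy":0,"dz":0,"wx":0,"wy":0,"wz":0,"claw":10}
  ],
  "force": 15
}}

```text
clock: 11.2
tool_pos: [0.4472, -0.01, 0.0268]
eef_rot: [-0.707, 0.707, -0.001, -0.001]
contact_force: [5.3, -1.5, 1.7]
opening: 0.301
finger_force: 14.9
```

{"op": "step_arm", "data": {
  "motion": [
    {"dx":-0.005,"dy":0,"dz":-0.07,"wx":0,"wy":0,"wz":0,"claw":10},
    {"dx":-0.015,"dy":0,"dz":-0.145,"wx":0,"wy":0,"wz":0,"claw":10},
    {"dx":-0.035,"dy":0,"dz":-0.215,"wx":0,"wy":0,"wz":0,"claw":10},
    {"dx":-0.06,"dy":0,"dz":-0.28,"wx":0,"wy":0,"wz":0,"claw":10},
    {"dx":-0.11,"dy":0,"dz":-0.38,"wx":0,"wy":0,"wz":0,"claw":10},
    {"dx":-0.17,"dy":0,"dz":-0.47,"wx":0,"wy":0,"wz":0,"claw":10},
    {"dx":-0.22,"dy":0,"dz":-0.52,"wx":0,"wy":0,"wz":0,"claw":10},
    {"dx":-0.22,"dy":0,"dz":-0.52,"wx":0,"wy":0,"wz":0,"claw":10}
  ]
}}

```text
clock: 12.0
tool_pos: [0.4458, 0.005, 0.0681]
eef_rot: [-0.707, 0.707, -0.003, -0.004]
contact_force: [2.8, -7.0, 4.7]
opening: 0.304
finger_force: 15.1
```

Run:
```python
from h import *
s=get_state();print(s['q'],s['contact_force'],s['opening'])
n='scene';i,dd=viewer.snapshot(n)
v,u=np.where((red(i)>0)&(dd>0)); P=pts(n,np.c_[u,v],dd[v,u])
Q=P[(P[:,1]>-.06)&(P[:,1]<.08)&(P[:,0]<.5)&(P[:,0]>.38)&(P[:,2]<.13)]
o=np.argsort(Q[:,1]); print(n,len(Q))
for g in np.array_split(Q[o],5): print('  ',np.median(g,0).round(3))
save('f',i)
```

```text
[ 0.51882661  1.09310791 -1.16863358  2.19384022  1.36304617  0.99744977
  1.62821889] [ 2.77809712 -7.03299647  4.65699934] 0.3043945116183648
scene 71
   [ 0.444 -0.01   0.088]
   [ 0.444 -0.007  0.09 ]
   [ 0.445 -0.004  0.091]
   [0.436 0.039 0.05 ]
   [0.438 0.048 0.049]
```

View pics/f.png

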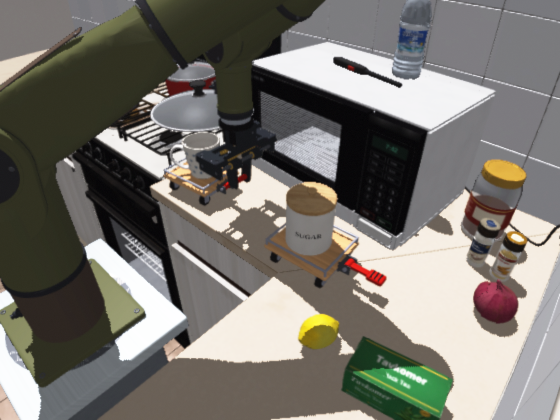

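The mug lever is raised (red at px (237,180), held by the fingers), and the mug and canister are standing. Now I release and back off upward.

{"op": "step_arm", "data": {
  "motion": [
    {"dx":0,"dy":0,"dz":0,"wx":0,"wy":0,"wz":0,"claw":55},
    {"dx":0,"dy":0,"dz":0,"wx":0,"wy":0,"wz":0,"claw":55},
    {"dx":0,"dy":0,"dz":0,"wx":0,"wy":0,"wz":0,"claw":55},
    {"dx":0,"dy":0,"dz":0,"wx":0,"wy":0,"wz":0,"claw":55}
  ]
}}

```text
clock: 12.45
tool_pos: [0.4448, 0.008, 0.0676]
eef_rot: [0.707, -0.707, -0.001, 0.002]
contact_force: [0.2, 0.5, -0.8]
opening: 0.621
finger_force: 0.0
```

{"op": "step_arm", "data": {
  "motion": [
    {"dx":0,"dy":0,"dz":-0.2,"wx":0,"wy":0,"wz":0,"claw":55},
    {"dx":0,"dy":0,"dz":-0.5,"wx":0,"wy":0,"wz":0,"claw":55},
    {"dx":0,"dy":0,"dz":-1,"wx":0,"wy":0,"wz":0,"claw":55},
    {"dx":0,"dy":0,"dz":-1,"wx":0,"wy":0,"wz":0,"claw":55}
  ]
}}

```text
clock: 12.85
tool_pos: [0.4474, 0.0096, 0.1513]
eef_rot: [0.707, -0.707, 0.001, -0.001]
contact_force: [0.3, 0.2, 0.0]
opening: 0.626
finger_force: 0.0
```

{"op": "step_arm", "data": {
  "motion": [
    {"dx":0.2,"dy":0,"dz":-0.5,"wx":0,"wy":0,"wz":0,"claw":55},
    {"dx":0.2,"dy":0,"dz":-0.8,"wx":0,"wy":0,"wz":0,"claw":55},
    {"dx":0.2,"dy":0,"dz":-0.8,"wx":0,"wy":0,"wz":0,"claw":55},
    {"dx":0.2,"dy":0,"dz":-0.8,"wx":0,"wy":0,"wz":0,"claw":55}
  ]
}}

```text
clock: 13.25
tool_pos: [0.4455, -0.0082, 0.211]
eef_rot: [0.707, -0.707, -0.0, 0.003]
contact_force: [-0.4, 0.1, -0.1]
opening: 0.622
finger_force: 0.0
```

Run:
```python
from h import *
s=get_state();print(s['q'],s['contact_force'],s['opening'])
n='scene';i,dd=viewer.snapshot(n)
v,u=np.where((red(i)>0)&(dd>0)); P=pts(n,np.c_[u,v],dd[v,u])
for a,b in((-.06,.08),(-.42,-.29)):
    Q=P[(P[:,1]>a)&(P[:,1]<b)&(P[:,0]<.5)&(P[:,0]>.38)&(P[:,2]<.13)]
    o=np.argsort(Q[:,1]); print(n,len(Q))
    for g in np.array_split(Q[o],5): print('  ',np.median(g,0).round(3))
save('g',i)
```

```text
[ 0.66320117  0.85894806 -1.36166597  2.08466204  0.98185388  1.09969179
  1.94550041] [-0.37999243  0.07244448 -0.08859174] 0.6223616974992555
scene 107
   [ 0.443 -0.008  0.089]
   [ 0.437 -0.004  0.089]
   [0.435 0.011 0.075]
   [0.438 0.036 0.056]
   [0.44  0.048 0.048]
scene 366
   [ 0.419 -0.393  0.048]
   [ 0.419 -0.38   0.047]
   [ 0.42  -0.367  0.047]
   [ 0.419 -0.345  0.046]
   [ 0.423 -0.327  0.047]
```

View pics/g.png

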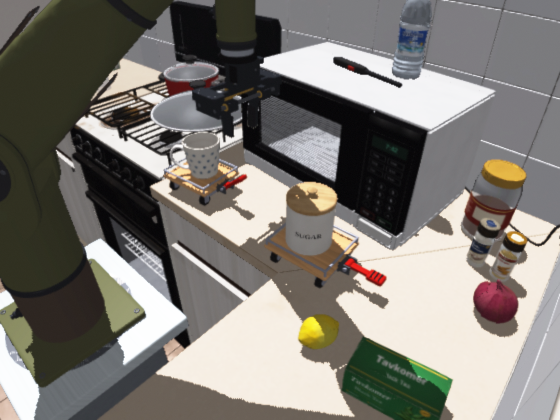

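The mug lever is up (px (236,181)), the canister lever is level (px (365,272)), and both vessels are standing. I'll check the mug lever's angle more closely before handing in.

Run:
```python
from h import *
for n in('scene','wrist'):
    i,dd=viewer.snapshot(n)
    h=cv2.cvtColor(i,cv2.COLOR_RGB2HSV);m=((h[...,0]<8)|(h[...,0]>172))&(h[...,1]>120)&(h[...,2]>40)
    v,u=np.where(m&(dd>0)); P=pts(n,np.c_[u,v],dd[v,u])
    Q=P[(P[:,1]>-.06)&(P[:,1]<.08)&(P[:,0]<.5)&(P[:,0]>.38)&(P[:,2]<.13)]
    print(n,len(Q),Q[Q[:,1].argsort()][:: max(1,len(Q)//14)].round(3).tolist(), Q.max(0).round(3))
    if n=='wrist': save('w',i)
```

```text
scene 123 [[0.441, -0.011, 0.086], [0.446, -0.01, 0.089], [0.441, -0.008, 0.093], [0.435, -0.007, 0.084], [0.438, -0.005, 0.093], [0.434, -0.001, 0.085], [0.433, 0.001, 0.084], [0.434, 0.007, 0.073], [0.437, 0.012, 0.081], [0.439, 0.023, 0.06], [0.438, 0.033, 0.059], [0.439, 0.039, 0.047], [0.442, 0.042, 0.041], [0.432, 0.045, 0.048], [0.45, 0.05, 0.049], [0.445, 0.06, 0.044]] [0.477 0.08  0.094]
wrist 958 [[0.437, -0.008, 0.092], [0.443, -0.006, 0.093], [0.443, -0.004, 0.093], [0.448, -0.002, 0.093], [0.444, 0.0, 0.093], [0.457, 0.003, 0.091], [0.449, 0.008, 0.087], [0.432, 0.014, 0.076], [0.444, 0.022, 0.072], [0.441, 0.028, 0.066], [0.444, 0.035, 0.061], [0.44, 0.042, 0.055], [0.433, 0.047, 0.05], [0.443, 0.051, 0.051], [0.436, 0.055, 0.048]] [0.457 0.056 0.095]
```

View pics/w.png

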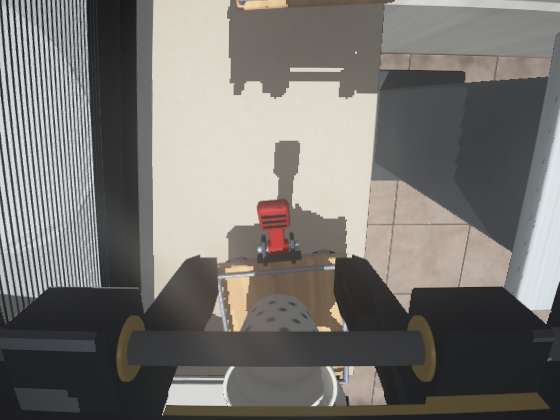

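The wrist view shows the mug lever raised at px (275,230). The arm slope is about 40° and the tip is about 94 mm high, which is above the 0.585 rad limit. The robot is clear of everything.

```bash
python3 -c "
from h import *
print(workorder.finish_job())"
```

```text
the job is handed in; nothing more can be done
None
```

I pushed the canister trolley's lever down to its stop and raised the mug trolley's lever to about 40° (0.70 rad, limit 0.585). Both vessels were standing and the robot was clear when I handed in at about 13 s; the hand-in gave no verdict, and one mug approach had to be backed off after a wrist-force reading of about 80 N, cause not found.

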